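Load a milling cup into the bench mill and hold it in the run position

TASK

Take the orange-capped milling cup off its rail by lifting it up out of its spring clip, set it upright on the mill with its two lugs in the two open slots of the bayonet ring, push it down against the sprung coupling until the lugs are below the ring's lip, then turn it a quarter turn clockwise (seen from above) against the return spring, fully home to the stop at the green marks. The mill only runs while the cup is held there, so finish still gripping the cup, pressed in and turned hard against the stop, without letting go. Leave the other two cups in their clips and the two beakers standing where they are.

Things in the scene. Friction and masses are not known exactly. Their poses are not given: they have to be found in the camera images.
- cup_orange: Milling cup to load, upright in any of the rail's 3 clips, 0.15 to 0.3 kg. Origin: centre of its flat underside; z up its axis, x along its two lugs; alike when turned half a turn. Heights from the underside, mm: black foot cone radius 22 to 29.5 (0 to 8), black collar radius 29.5 (8 to 24), clear chamber radius 21 (24 to 58), orange cap (58 to 90).
- cap (a point): On the orange cup's axis, 76 mm above its underside, in the cap: where to grip. The cap has two flat faces square to the cup's x axis, 44 mm apart (close the fingers along x), and is 52 mm long along y. A white line across its top runs along x, so it points at the lugs. Axes as the cup's.
- lug (a point): Outer end of the orange cup's +x lug, 36.5 mm from its axis and 11.5 mm above its underside. A like lug stands out on the -x side. Each is 12 mm wide (along y) and 7 mm high, from 8 to 15 mm above the underside.
- cup_blue: The same cup with a blue cap, in another clip; leave it alone. Origin: centre of its underside.
- cup_green: The same cup with a green cap, in another clip; leave it alone. Origin: centre of its underside.
- rail: Fixed aluminium channel, 86 mm wide (x), 300 mm long (y), floor 25 mm above the table, side walls up to 37 mm. Origin: centre of its underside. Cup places on its centre line at y = -92, 0 and +92 mm. A cup stands on the floor with its x axis, the lugs, across the channel (parallel to rail x).
- clip (a point): Middle clip of the rail, between its rollers, 54 mm above the table; the other two are 92 mm to either side along rail y. Each clip is two sprung steel jaws with white rollers, on the +y and -y sides of the cup, that close over its collar, tops 60 mm above the table. Lifting the cup straight up 5 mm with about 8 N over its weight forces them apart; it is free once 30 mm up.
- mill: Fixed bench mill: light grey housing 160 (x) by 130 (y) mm, dark blue panel on its -x front, upright aluminium bayonet ring on top, 96 mm across, its top at 152 mm. Origin: centre of the underside, on the ring's axis; z up. Once the cup's underside is below 131 mm (124 at least, 127 is good) the lugs are under the ring's lip and the cup can turn clockwise, 1.45 rad (83 deg) to the stop.
- socket (a point): Centre of the mouth of the mill's bayonet ring, on its axis, level with the ring's top face; axes as the mill's. Mouth radius 32 mm; lip 6 mm thick, and under it a channel 22 mm high and 39.5 mm in radius in which the lugs turn.
- slot (a point): Middle of one of the ring's two open lug slots, 36 mm from the axis, at the ring's top face, +0.725 rad (counter-clockwise from above) from the mill's x axis; the other slot lies half a turn on. Each is 17 mm wide and reaches 39.5 mm from the axis; a black mark stands outside it. The cup goes in with its x axis (lugs) along the slots.
- stop_mark (a point): One of two green marks half a turn apart on the ring's top, -0.725 rad from the mill's x axis, 36 mm from the axis: the cup's x axis (white line) points to them when it is turned home against the stop.
- coupling (a joint): How far the sprung steel coupling in the middle of the ring is pressed down, m: 0 free (its top 12 mm below the ring's top face), 0.016 at the bottom. The cup's underside presses on it; it pushes back 3 N at first touch, 7.5 N at 9 mm, 11 N at 16 mm.
- run_ring (a joint): Turn of the sprung run ring inside the channel (two red blocks), rad: 0 at rest, 0.5 at the stop, where the mill runs. The lugs meet it after 0.95 rad of the cup's clockwise turn and push it on; it pushes back with 0.15 Nm at first, 0.4 Nm at the stop, and carries the cup back if it is let go.
- beaker1: Empty glass beaker, 68 mm across and 90 mm high, loose on the enamel tray beyond the rail; leave it alone. Origin: centre of its underside.
- beaker2: A second such beaker on the same tray; leave it alone. Origin: centre of its underside.
Things that resemble listed ones, but are neither listed nor needed, are in the scene too. Leave any purple or red look-alike of the cup_orange alone.

How it is judged:
On the way, in this order (a step that is already met when the one before it is completed fails the run):
1. the orange cup is lifted clear of its clip, held in the fingers (z of cup_orange in the frame of rail above 0.07 m and contact force between the fingers and cup_orange above 2 N), for 0.1 s.
2. the cup is pushed down into the mill's ring, lugs below the lip, not yet turned home (z of cup_orange in the frame of mill between 0.12 and 0.132 m and horizontal distance between cup_orange and socket below 0.006 m and value of joint coupling above 0.007 m and value of joint run_ring below 0.1 rad), for 0.1 s.
At the end, for the whole second after the job is handed in: The orange cup is upright (7 deg) in the ring, within 6 mm of its axis, lugs under the lip, coupling pressed over 7 mm, run ring past 0.4 of 0.5 rad, gripped and at rest; other cups within 12 mm and beakers within 30 mm of their starts, beakers upright (value of joint run_ring above 0.4 rad and value of joint coupling above 0.007 m and horizontal distance between cup_orange and socket below 0.006 m and z of cup_orange in the frame of mill below 0.1325 m and angle between cup_orange's own z axis and vertical below 0.12 rad and contact force between the fingers and cup_orange above 2 N and linear speed of cup_orange below 0.03 m/s and distance of each of cup_blue, cup_green from where it was at the start of the episode below 0.012 m and distance of each of beaker1, beaker2 from where it was at the start of the episode below 0.03 m and angle between each of beaker1, beaker2's own z axis and vertical below 0.2 rad); the arm keeps its last pose, push and grip.
It fails at once if another cup is pulled from its clip (distance of any of cup_blue, cup_green from where it was at the start of the episode above 0.02 m).
It fails at once if a beaker is knocked over (angle between any of beaker1, beaker2's own z axis and vertical above 0.5 rad).
It also fails if it takes over 51 s, if anything falls off the work surface, if the arm or the gripper's body presses on something with over 40 N, if the wrist force passes 120 N, or if a joint passes its speed limit or range.

ROBOT

A 7-joint arm with a two-finger parallel gripper is mounted at the origin on the work surface. World frame = base frame: x ahead of the robot, y to its left, z up, the work surface at z = 0. Lengths are in m, angles in rad, forces in N, time in s.
With the tool pointing down it reaches from about 0.4 to 0.875 m from the base axis. Payload 19.3 kg.
Tool frame: the origin (TCP) lies on the centre line of the jaws, within the pads' length; the fingertips stand 14 mm ahead of it and the grasp point (between the pads) lies 5 mm behind it; x points along the fingers, y is the direction in which the jaws open and shut, and the axes are right-handed (so a half turn about x gives the same grasp; the last joint's range is limited). The gripper opens to 85 mm and grips with 20 to 120 N. Pads are 22 mm wide; open, the fingers measure 114 mm over their backs; the gripper's body (76 mm by 85 mm) begins 54 mm behind the grasp point. The pads swing forward as they close: fully open they stand 13 mm farther back than shut.
Start: joints at [-1.371, 0.521, -0.036, 1.599, 0.021, 1.021, -0.113], TCP at [0.167, 0.602, 0.245] pointing down, gripper open.
Joint ranges: [-2.91, 2.91], [-0.3, 2.13], [-1.5, 1.42], [0.17, 2.43], [-1.26, 4.41], [0.16, 1.93], [-2.52, 2.52]. Speed limits (rad/s): [1.89, 1.89, 2.39, 2.39, 3.01, 3.01, 3.01].

INTERFACE

Orientations are given as [roll, pitch, yaw] about the fixed x, y, z axes, in that order (R = Rz(yaw) Ry(pitch) Rx(roll)).
In Python, from workcell import monitor, optics, bot gives the robot as it stands.
- The arm moves only by the tool arm_command, never from a script. Its arguments are lists of equal length, an entry for each row: "delta_pos": the shift along the tool's x, y, z as a fraction of full scale, a list of three; "rotation": the turn, a rotation vector about the tool's x, y, z as a fraction of full scale, a list of three. In form: {"delta_pos": [[dx, dy, dz], ...], "rotation": [[wx, wy, wz], ...]}. A call has 1 to 10 rows; each row shifts and turns the pose as measured when the row begins, along the tool's axes as they then stand; what a row does not reach is not made up. Full scale, the value 1, is 30 mm for a shift and 6 degrees for a turn. A row lasts 1/10 s, in which the tool goes at most 50 mm and 8.59 degrees, less where a joint would pass 70% of its speed; a pose out of reach is approached as far as the arm can. A call with a number of a shift or a turn outside -1 to 1 is refused whole. A call with a gripper value outside its range is refused whole. "gripper" is the closure, from -1 (fully open) to 1 (shut), so that 0 is half open, set as the call begins (left out, the last holds). The fingers move at their own pace and stop on an object; "grip_force" is the grip in N (left out, the last holds). Time passes only in rows, so rows that do not move let the fingers close. It gives the time, the measured TCP pose, the force and the opening at its end, in the units of the state.
- monitor.observe(): the state, without advancing time (a new reading comes with each control period).
- optics.grab_frame(name): name is "side" or "top" or "wrist"; returns the picture (480x640x3 uint8, red, green, blue); there is no depth.
- optics.camera_params(name): a dict with "fx", "fy", "cx", "cy" (pixels), "dist_coeffs" ([k1, k2, p1, p2, k3] as OpenCV has them; the pictures are not rectified), "origin" and "rotation" of the camera in the world. Camera axes: x right, y down, z forward; pixel columns grow to the right and rows downward; lengths in m; the calibration is good to about 2 mm. A picture is of the moment at which its call begins: read the wrist's pose just before it. camera_params takes no time and is no camera call; for the wrist camera it gives the pose at the moment of the call.
- bot.job_done(): hands the job in, once; it reports no verdict.
The state is a dict: "clock": time; "qpos": joint angles; "qd": joint speeds; "joint_efforts": joint torques, N m; "position": TCP position; "tool_rot": TCP orientation; "force": force on the tool from outside, world axes, zero at the start; "moment": the same for the moment, N m; "grip_width": finger opening in m.
Only numpy, scipy, OpenCV 4.12 (cv2) and the standard library are available. Lean on these libraries where they do the work, as an engineer would, in place of code of your own. Each camera call takes 0.05 s, during which the arm holds its last target. There are 200 camera calls.

## Working session

There is one attempt and no reset: what is moved stays moved. The work goes in short steps, Python scripts to look and compute and a tool call to move; the robot and the scene stay as the last step left them, time stands still between calls to the robot, and variables do not carry over. Pictures are saved under pics/ and viewed, about 8 in all and at most 12, crops included, and the job is handed in when it is done.

Besides the shell and the picture viewer there is one more tool, called after ">>>" in YAML: its name, and indented under it one key for each argument. arm_command: Moves the arm, as the interface text tells. Its arguments: {"type":"object","properties":{"delta_pos":{"type":"array","items":{"type":"array","items":{"type":"number"}}},"rotation":{"type":"array","items":{"type":"array","items":{"type":"number"}}},"gripper":{"type":"number"},"grip_force":{"type":"number"}},"required":["delta_pos","rotation"]}

```bash
mkdir -p pics; cat > h.py <<'E'
import numpy as np, cv2
from workcell import monitor, optics, bot
def cam(n):
    p=optics.camera_params(n)
    K=np.array([[p['fx'],0,p['cx']],[0,p['fy'],p['cy']],[0,0,1.]])
    return K,np.array(p['dist_coeffs'],float),np.array(p['origin'],float),np.array(p['rotation'],float)
def ray(c,px):
    K,d,o,R=c
    u=cv2.undistortPoints(np.array(px,float).reshape(-1,1,2),K,d).reshape(-1,2)
    return o,np.c_[u,np.ones(len(u))]@R.T
def onz(c,px,z):
    o,v=ray(c,px); return o+v*((z-o[2])/v[:,2])[:,None]
def proj(c,P):
    K,d,o,R=c
    return cv2.projectPoints((np.array(P,float).reshape(-1,3)-o)@R,np.zeros(3),np.zeros(3),K,d)[0].reshape(-1,2)
def grab(n,f=None):
    c=cam(n); im=np.array(optics.grab_frame(n))
    if f: cv2.imwrite('pics/'+f,im[:,:,::-1])
    return c,im
E
python3 - <<'E'
from h import *
s=monitor.observe(); print({k:np.round(v,3) for k,v in s.items()})
for n in ['top','side']:
    c,im=grab(n,n+'0.png'); np.save(n+'0.npy',im); print(n,c[0].round(1).tolist(),c[1],c[2],c[3].round(3).tolist())
a=cv2.imread('pics/top0.png');b=cv2.imread('pics/side0.png')
E
```

```text
{'clock': np.float64(0.0), 'qpos': array([-1.371,  0.522, -0.036,  1.6  ,  0.021,  1.021, -0.113]), 'qd': array([-0.001, -0.   ,  0.   ,  0.   ,  0.003,  0.   , -0.   ]), 'joint_efforts': array([ 0.0000e+00, -9.2712e+01,  1.9800e+00, -3.6991e+01,  1.8000e-02,
        8.0000e-03,  0.0000e+00]), 'position': array([0.167, 0.602, 0.245]), 'tool_rot': array([-1.472,  1.57 , -1.741]), 'force': array([-0.107,  0.549,  0.548]), 'moment': array([ 0.038, -0.019, -0.023]), 'grip_width': np.float64(0.085)}
top [[466.5, 0.0, 321.8], [0.0, 466.5, 242.3], [0.0, 0.0, 1.0]] [-0.08859278  0.          0.          0.          0.        ] [0.47216115 0.0421753  1.21216261] [-3.073, -0.002, -1.565]
side [[457.2, 0.0, 315.0], [0.0, 457.2, 242.3], [0.0, 0.0, 1.0]] [0.01824941 0.         0.         0.         0.        ] [ 0.3731111  -0.77487121  0.61789267] [-2.121, 0.002, -0.219]
```

View pics/top0.png

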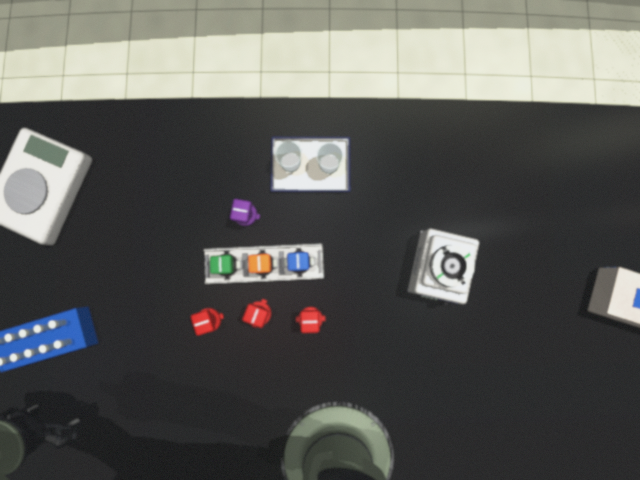

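View pics/side0.png

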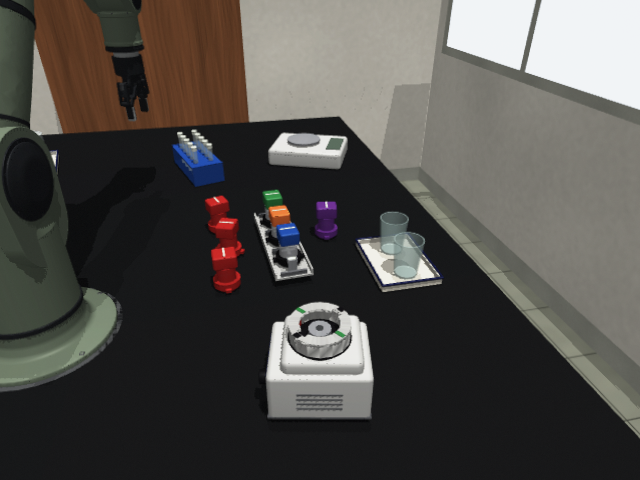

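Top view: the orange cap at (260,263) is in the middle clip, with green at (222,264) and blue at (298,261). The red caps at (206,321), (257,313) and (310,319) and the purple one at (243,211) stand loose off the rail, so they are look-alikes. The mill ring is at (452,266). Next I measure these.

```bash
python3 - <<'E'
s=open('h.py').read()
s=s.replace("np.array(p['rotation'],float)","Rot.from_euler('xyz',p['rotation']).as_matrix()").replace("import numpy as np, cv2","import numpy as np, cv2\nfrom scipy.spatial.transform import Rotation as Rot")
s+='''
def hue(im,lo,hi,smin=120,vmin=60):
    h=cv2.cvtColor(im,cv2.COLOR_RGB2HSV); return cv2.inRange(h,(lo,smin,vmin),(hi,255,255))
def blobs(m,amin=20):
    n,l,st,ce=cv2.connectedComponentsWithStats(m); return [(ce[i].round(1),st[i].tolist()) for i in range(1,n) if st[i,4]>=amin]
'''
open('h.py','w').write(s)
E
python3 - <<'E'
from h import *
T=np.load('top0.npy');S=np.load('side0.npy');ct,cs=cam('top'),cam('side')
for nm,(lo,hi) in dict(orange=(8,20),blue=(100,125),green=(45,85),red=(0,5)).items():
    for cn,c,im in (('top',ct,T),('side',cs,S)):
        for ce,st in blobs(hue(im,lo,hi,100),6):
            print(nm,cn,ce,st,onz(c,[ce],.105 if st[4]>30 else .152)[0].round(4))
R=Rot.from_euler('xyz',monitor.observe()['tool_rot']).as_matrix();print(R.round(3))
a=cv2.resize(T[215:325,180:500][:,:,::-1],None,fx=2.5,fy=2.5,interpolation=cv2.INTER_CUBIC)
b=cv2.resize(S[290:370,250:390][:,:,::-1],None,fx=4,fy=4,interpolation=cv2.INTER_CUBIC)
o=np.zeros((a.shape[0]+b.shape[0],800,3),np.uint8);o[:a.shape[0],:a.shape[1]]=a;o[a.shape[0]:,:b.shape[1]]=b
cv2.imwrite('pics/crop1.png',o);print(o.shape)
E
```

```text
orange top [259.6 263.3] [248, 253, 24, 21, 403] [0.4974 0.1876 0.105 ]
orange side [145.5  64.8] [34, 0, 215, 134, 21685] [0.0252 2.1769 0.105 ]
orange side [278.8 214.8] [268, 205, 23, 22, 358] [0.4976 0.1832 0.105 ]
blue top [298.  261.3] [288, 252, 22, 20, 320] [0.5028 0.0964 0.105 ]
blue top [637. 299.] [633, 289, 7, 19, 88] [ 0.412  -0.7409  0.105 ]
blue top [ 50.2 337. ] [0, 306, 99, 67, 3198] [0.3139 0.6989 0.105 ]
blue side [193.2 142.4] [191, 141, 5, 4, 10] [0.3043 0.6122 0.152 ]
blue side [199.3 165.9] [172, 143, 53, 44, 1304] [0.3155 0.5375 0.105 ]
blue side [ 57.  153.5] [57, 151, 1, 6, 6] [-0.0708  0.5983  0.152 ]
blue side [ 56. 163.] [56, 159, 1, 9, 9] [-0.0556  0.5214  0.152 ]
blue side [287.8 234.5] [276, 223, 24, 24, 432] [0.5029 0.0873 0.105 ]
blue side [411.8 280.9] [382, 276, 61, 10, 67] [ 0.7019 -0.134   0.105 ]
green top [226.6 264.2] [221, 255, 12, 19, 193] [0.4948 0.2664 0.105 ]
green top [213.7 264.7] [210, 257, 9, 16, 124] [0.4933 0.2973 0.105 ]
green side [272.3 197.9] [262, 189, 21, 20, 246] [0.4953 0.2774 0.105 ]
green side [299.9 309.8] [296, 307, 9, 6, 25] [ 0.4705 -0.2257  0.152 ]
green side [339.6 333.5] [335, 331, 10, 6, 31] [ 0.5317 -0.2424  0.105 ]
red top [257.2 313.3] [241, 298, 31, 31, 610] [0.3793 0.1919 0.105 ]
red top [206.4 320.5] [190, 307, 35, 29, 648] [0.361  0.3126 0.105 ]
red top [310.1 319.7] [295, 306, 31, 28, 570] [0.3652 0.0667 0.105 ]
red side [224.1 244.8] [205, 195, 40, 98, 2262] [0.3635 0.0746 0.105 ]
red side [300.2 323. ] [300, 321, 2, 5, 6] [ 0.465 -0.256  0.152]
[[-0.     0.267  0.964]
 [-0.001  0.964 -0.267]
 [-1.    -0.001  0.   ]]
(595, 800, 3)
```

View pics/crop1.png

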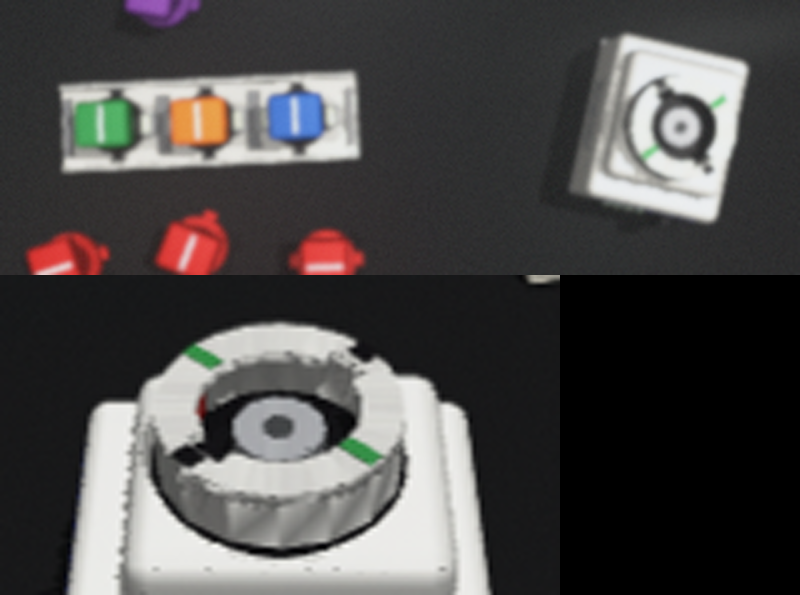

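Crop: the orange cap is in the middle clip with its white line across the rail, so it is the right cup. On the mill, the black slot marks are at top-view px (446,250) and (463,282), and the green stop marks at (467,255) and (440,276). That puts the slot axis at about 0.5 rad and the stop at about -0.93 rad in the world frame. I'm moving over the orange cup now.

>>> arm_command:
  delta_pos:
    - [0, -0.58, 0.8]
    - [0, -0.58, 0.8]
    - [0, -0.58, 0.8]
    - [0, -0.58, 0.8]
    - [0, -0.58, 0.8]
    - [0, -0.58, 0.8]
    - [0, -0.58, 0.8]
    - [0, -0.58, 0.8]
    - [0, -0.58, 0.8]
    - [0, -0.58, 0.8]
  rotation:
    - [0, 0, 0]
    - [0, 0, 0]
    - [0, 0, 0]
    - [0, 0, 0]
    - [0, 0, 0]
    - [0, 0, 0]
    - [0, 0, 0]
    - [0, 0, 0]
    - [0, 0, 0]
    - [0, 0, 0]
  gripper: -1

```text
clock: 1.1
position: [0.3542, 0.3632, 0.2418]
tool_rot: [-1.952, 1.565, -2.214]
force: [0.8, 0.7, 0.4]
grip_width: 0.0856
```

```bash
python3 - <<'E'
from h import *
T=np.load('top0.npy');ct,cs=cam('top'),cam('side')
s=monitor.observe();print(s['position'].round(4),s['qpos'].round(3),s['clock'])
ts=onz(ct,[(446,250.2),(463.2,282.2),(467.2,255.4),(440.4,276.2)],.152)
ss=onz(cs,[(299.9,309.8),(339.6,333.5),(250+360/4,290+77/4),(250+187/4,290+180/4)],.152)
print(ts.round(4),ts[:2].mean(0),ts[2:].mean(0));print(ss.round(4),ss[:2].mean(0),ss[2:].mean(0))
print('side green angle',np.arctan2(*(ss[1]-ss[0])[1::-1]),'slot',np.arctan2(*(ss[2]-ss[3])[1::-1]))
E
```

```text
[0.3542 0.3632 0.2418] [-0.931  0.343  0.02   1.906 -0.008  0.899  0.402] 1.1
[[ 0.5285 -0.2444  0.152 ]
 [ 0.4554 -0.2836  0.152 ]
 [ 0.5168 -0.2937  0.152 ]
 [ 0.469  -0.2309  0.152 ]] [ 0.49195805 -0.26401122  0.152     ] [ 0.49289952 -0.26226805  0.152     ]
[[ 0.4705 -0.2257  0.152 ]
 [ 0.5172 -0.2912  0.152 ]
 [ 0.5323 -0.2382  0.152 ]
 [ 0.4551 -0.2805  0.152 ]] [ 0.49382306 -0.25846577  0.152     ] [ 0.49369923 -0.25938347  0.152     ]
side green angle -0.9512791783983567 slot 0.5017429529080135
```

>>> arm_command:
  delta_pos:
    - [0, -0.55, 0.77]
    - [0, -0.55, 0.77]
    - [0, -0.55, 0.77]
    - [0, -0.55, 0.77]
    - [0, -0.55, 0.77]
    - [0, -0.55, 0.77]
    - [0, -0.55, 0.77]
    - [0, -0.55, 0.77]
    - [0, 0, 0]
    - [0, 0, 0]
  rotation:
    - [0, 0, 0]
    - [0, 0, 0]
    - [0, 0, 0]
    - [0, 0, 0]
    - [0, 0, 0]
    - [0, 0, 0]
    - [0, 0, 0]
    - [0, 0, 0]
    - [1, 0, 0]
    - [1, 0, 0]

```text
clock: 2.1
position: [0.5048, 0.1743, 0.2407]
tool_rot: [-1.738, 1.561, -2.22]
force: [0.3, 0.6, 0.3]
grip_width: 0.0855
```

>>> arm_command:
  delta_pos:
    - [0, 0, 0]
    - [0, 0, 0]
    - [0, 0, 0]
    - [0, 0, 0]
    - [0, 0, 0]
    - [0, 0, 0]
    - [0, 0, 0]
    - [0, 0, 0]
    - [0, 0, 0]
    - [0, 0, 0]
  rotation:
    - [1, 0, 0]
    - [1, 0, 0]
    - [1, 0, 0]
    - [1, 0, 0]
    - [1, 0, 0]
    - [1, 0, 0]
    - [1, 0, 0]
    - [1, 0, 0]
    - [1, 0, 0]
    - [1, 0, 0]

```text
clock: 3.1
position: [0.5035, 0.1729, 0.2384]
tool_rot: [-0.786, 1.556, -2.362]
force: [0.4, -1.1, -0.7]
grip_width: 0.0854
```

```bash
cat >> h.py <<'E'
def pose():
    s=monitor.observe(); R=Rot.from_euler('xyz',s['tool_rot']).as_matrix()
    print('t',round(float(s['clock']),2),'p',s['position'].round(4),'tool x',R[:,0].round(4),'yaw of y',round(float(np.arctan2(R[1,1],R[0,1])),4),'F',s['force'].round(1),'M',s['moment'].round(2),'w',round(float(s['grip_width']),4),'q',s['qpos'].round(2))
    return s,R
def go(p,yaw):
    """tool-frame shift (in 30 mm units) and rotvec (in 6 deg units) to a down-pointing pose"""
    s,R=pose(); y=np.array([np.cos(yaw),np.sin(yaw),0]); x=np.array([0,0,-1.]); G=np.c_[x,y,np.cross(x,y)]
    print('shift',(R.T@(np.array(p)-s['position'])/.03).round(2),'rot',(Rot.from_matrix(R.T@G).as_rotvec()/np.radians(6)).round(2))
E
python3 - <<'E'
from h import *
pose(); c,im=grab('wrist','w1.png'); np.save('w1.npy',im); print(c[2],c[3].round(2).tolist())
for ce,st in blobs(hue(im,8,20,100),30): print(ce,st,onz(c,[ce],.115))
E
```

```text
t 3.1 p [0.5035 0.1729 0.2384] tool x [-0.0107 -0.0105 -0.9999] yaw of y -0.0048 F [ 0.4 -1.1 -0.7] M [ 0.01  0.06 -0.02] w 0.0854 q [-0.76  0.42  0.42  1.86 -0.2   0.92 -0.25]
[0.50592506 0.24068664 0.36694969] [[1.0, -0.0, -0.01], [-0.0, -0.96, -0.27], [-0.01, 0.27, -0.96]]
[311.2 202.5] [273, 155, 77, 93, 3111] [[0.4994128  0.19234423 0.115     ]]
```

View pics/w1.png

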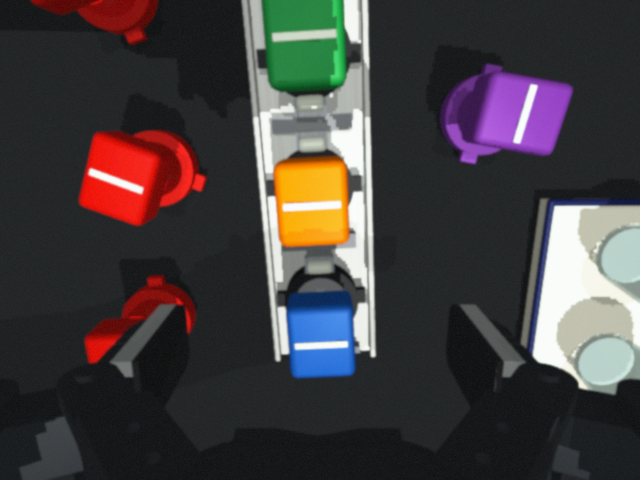

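The wrist view shows the orange cap at (311,202) with its white line at about (312,206), the blue cap at (320,335) and the green cap at (305,40). The fingers are clear on both sides.

```bash
python3 - <<'E'
from h import *
im=np.load('w1.npy'); c=cam('wrist')
h=cv2.cvtColor(im,cv2.COLOR_RGB2HSV); w=cv2.inRange(h,(0,0,170),(180,110,255))
L={}
for nm,(a,b,x,y) in dict(green=(268,22,345,48),orange=(278,195,347,217),blue=(290,335,352,356)).items():
    m=np.zeros_like(w); m[b:y,a:x]=w[b:y,a:x]
    pts=cv2.findNonZero(m); r=cv2.minAreaRect(pts); box=cv2.boxPoints(r)
    bl=max(blobs(m,5),key=lambda t:t[1][4]); 
    P=onz(c,np.vstack([[r[0]],box]),.115); e=P[1:]
    d=[e[1]-e[0],e[2]-e[1]]; d=max(d,key=np.linalg.norm); d=d*np.sign(d[0]); L[nm]=P[0]
    print(nm,r,P[0].round(4),'len',np.linalg.norm(d).round(4),'ang',np.arctan2(d[1],d[0]).round(3))
v=L['green']-L['blue'];print('rail yaw',np.arctan2(-v[0],v[1]),'span',np.linalg.norm(v),'mid',(L['green']+L['blue'])/2)
yaw=np.arctan2(-v[0],v[1])
go([*L['orange'][:2],.16],yaw)
E
```

```text
green ((308.589599609375, 34.332366943359375), (13.609118461608887, 73.74773406982422), 81.25383758544922) [0.4996 0.2832 0.115 ] len 0.0391 ang 0.124
orange ((311.5359191894531, 205.6823272705078), (8.4619722366333, 59.12868881225586), 86.98721313476562) [0.4997 0.1905 0.115 ] len 0.0351 ang 0.043
blue ((320.9465637207031, 344.9050598144531), (7.649441242218018, 54.130760192871094), 87.20729064941406) [0.5044 0.0982 0.115 ] len 0.0352 ang 0.048
rail yaw 0.025989146807185413 span 0.1851068319780639 mid [0.50196399 0.1907061  0.115     ]
t 3.15 p [0.5035 0.1729 0.2383] tool x [-0.0108 -0.0106 -0.9999] yaw of y -0.0118 F [0.2 0.3 0.2] M [0.01 0.   0.01] w 0.0856 q [-0.76  0.42  0.42  1.86 -0.2   0.92 -0.26]
shift [ 2.61 -0.11 -0.61] rot [-0.36  0.1   0.1 ]
```

>>> arm_command:
  delta_pos:
    - [0, -0.11, -0.61]
    - [0.9, 0, 0]
    - [0.9, 0, 0]
    - [0.6, 0, 0]
    - [0, 0, 0]
  rotation:
    - [-0.57, 0.1, 0.1]
    - [0, 0, 0]
    - [0, 0, 0]
    - [0, 0, 0]
    - [0, 0, 0]

```text
clock: 3.65
position: [0.4994, 0.1962, 0.1639]
tool_rot: [2.725, 1.567, 1.226]
force: [0.6, 0.3, 0.1]
grip_width: 0.0854
```

```bash
python3 - <<'E'
from h import *
c,im=grab('wrist','w2.png'); np.save('w2.npy',im)
h=cv2.cvtColor(im,cv2.COLOR_RGB2HSV)
o=hue(im,8,20,100); b=max(blobs(o,30),key=lambda t:t[1][4]); print(b)
x,y,w,hh,_=b[1]
m=np.zeros_like(o); m[y+8:y+hh-8,x+6:x+w-6]=cv2.inRange(h,(0,0,170),(180,110,255))[y+8:y+hh-8,x+6:x+w-6]
r=cv2.minAreaRect(cv2.findNonZero(m)); e=onz(c,cv2.boxPoints(r),.115); d=max([e[1]-e[0],e[2]-e[1]],key=np.linalg.norm); d*=np.sign(d[0])
P=onz(c,[r[0]],.115)[0]; print(r,P,np.linalg.norm(d),np.arctan2(d[1],d[0]))
go([*P[:2],.096],.048)
E
```

```text
(array([314.5, 283.1]), [266, 220, 101, 123, 9518])
((324.4982604980469, 296.8064270019531), (95.52474212646484, 38.07843780517578), 24.599788665771484) [0.50400276 0.18837749 0.115     ] 0.042586839107267446 -0.37826590243343305
t 3.7 p [0.4999 0.1963 0.165 ] tool x [ 0.0023  0.0041 -1.    ] yaw of y 0.0721 F [ 0.  -0.3 -0.5] M [-0.04 -0.02  0.07] w 0.0855 q [-0.74  0.51  0.35  1.92 -0.25  0.74 -0.17]
shift [2.3  0.11 0.28] rot [ 0.23 -0.04 -0.02]
```

View pics/w2.png

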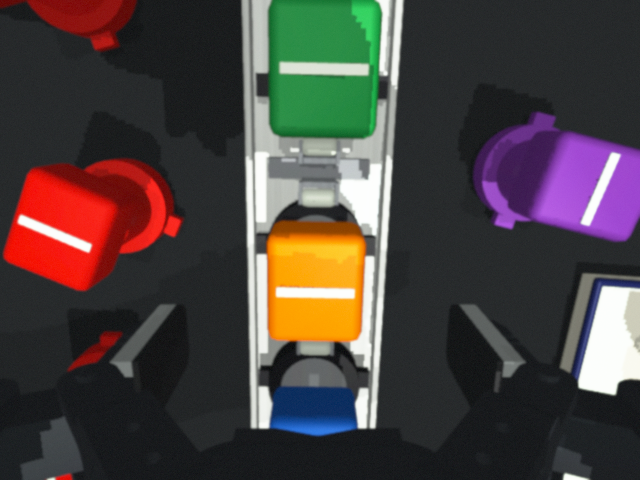

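The orange cap's white line runs from (276,293) to (355,293), centred at (315.5,293). The mask was contaminated there, so I use these pixels instead.

```bash
python3 - <<'E'
from h import *
c=cam('wrist')
P=onz(c,[(276,293.3),(355,292.7),(315.5,293),(277,69),(368,69),(322.5,69)],.115); print(P.round(4)); d=P[1]-P[0]; print(np.linalg.norm(d),np.arctan2(d[1],d[0]))
go([*P[2,:2],.096],.048)
E
```

```text
[[0.4829 0.1882 0.115 ]
 [0.518  0.191  0.115 ]
 [0.5005 0.1896 0.115 ]
 [0.4789 0.2816 0.115 ]
 [0.5142 0.2841 0.115 ]
 [0.4966 0.2829 0.115 ]]
0.03523068047194221 0.07906516572376711
t 3.7 p [0.4999 0.1963 0.165 ] tool x [ 0.0023  0.0041 -1.    ] yaw of y 0.0721 F [ 0.  -0.3 -0.5] M [-0.04 -0.02  0.07] w 0.0855 q [-0.74  0.51  0.35  1.92 -0.25  0.74 -0.17]
shift [ 2.3  -0.    0.23] rot [ 0.23 -0.04 -0.02]
```

>>> arm_command:
  delta_pos:
    - [0.3, 0, 0.23]
    - [0.8, 0, 0]
    - [0.8, 0, 0]
    - [0.4, 0, 0]
    - [0, 0, 0]
  rotation:
    - [0.2, -0.04, 0]
    - [0, 0, 0]
    - [0, 0, 0]
    - [0, 0, 0]
    - [0, 0, 0]

```text
clock: 4.2
position: [0.5029, 0.1897, 0.097]
tool_rot: [1.839, 1.562, 0.321]
force: [0.4, -0.0, 0.2]
grip_width: 0.0852
```

```bash
python3 -c "
from h import *
go([.5005,.1896,.096],.05)"
```

```text
t 4.2 p [0.5029 0.1897 0.097 ] tool x [ 0.0086  0.0029 -1.    ] yaw of y 0.0527 F [ 0.4 -0.   0.2] M [-0.02  0.01  0.01] w 0.0852 q [-0.69  0.62  0.3   1.97 -0.31  0.59 -0.13]
shift [ 0.03 -0.08 -0.  ] rot [ 0.03 -0.02 -0.08]
```

>>> arm_command:
  delta_pos:
    - [0.03, -0.08, 0]
    - [0, 0, 0]
    - [0, 0, 0]
  rotation:
    - [0, 0, -0.08]
    - [0, 0, 0]
    - [0, 0, 0]

```text
clock: 4.5
position: [0.5014, 0.1896, 0.0983]
tool_rot: [2.625, 1.567, 1.107]
force: [-0.5, -0.9, 0.5]
grip_width: 0.0855
```

>>> arm_command:
  delta_pos:
    - [0, 0, 0]
    - [0, 0, 0]
    - [0, 0, 0]
    - [0, 0, 0]
    - [0, 0, 0]
    - [0, 0, 0]
    - [0, 0, 0]
    - [0, 0, 0]
  rotation:
    - [0, 0, 0]
    - [0, 0, 0]
    - [0, 0, 0]
    - [0, 0, 0]
    - [0, 0, 0]
    - [0, 0, 0]
    - [0, 0, 0]
    - [0, 0, 0]
  gripper: 1
  grip_force: 80

```text
clock: 5.3
position: [0.5018, 0.1901, 0.0999]
tool_rot: [2.467, 1.565, 0.949]
force: [-1.1, -0.7, 0.8]
grip_width: 0.043
```

```bash
python3 -c "
from h import *
go([.5005,.1896,.096],.05)"
```

```text
t 5.3 p [0.5018 0.1901 0.0999] tool x [ 0.0033  0.0047 -1.    ] yaw of y 0.0528 F [-1.1 -0.7  0.8] M [-0.02  0.09 -0.03] w 0.043 q [-0.69  0.61  0.3   1.96 -0.31  0.6  -0.13]
shift [ 0.13 -0.05  0.02] rot [ 0.03 -0.04 -0.03]
```

>>> arm_command:
  delta_pos:
    - [-0.3, 0, 0]
    - [-0.4, 0, 0]
    - [-0.5, 0, 0]
    - [-0.6, 0, 0]
    - [-0.8, 0, 0]
    - [-0.8, 0, 0]
    - [-0.8, 0, 0]
    - [-0.8, 0, 0]
    - [-0.8, 0, 0]
    - [0, 0, 0]
  rotation:
    - [0, 0, 0]
    - [0, 0, 0]
    - [0, 0, 0]
    - [0, 0, 0]
    - [0, 0, 0]
    - [0, 0, 0]
    - [0, 0, 0]
    - [0, 0, 0]
    - [0, 0, 0]
    - [0, 0, 0]

```text
clock: 6.3
position: [0.5006, 0.1878, 0.2891]
tool_rot: [2.326, 1.562, 0.806]
force: [-0.2, -0.0, -2.1]
grip_width: 0.0432
```

```bash
python3 - <<'E'
from h import *
go([.493,-.261,.28],.505)
c,im=grab('side','s2.png'); np.save('s2.npy',im)
for nm,(lo,hi) in dict(orange=(8,20),blue=(100,125),green=(45,85)).items():
  for ce,st in blobs(hue(im,lo,hi,100)[180:],150): print(nm,ce+[0,180],st)
E
```

```text
t 6.3 p [0.5006 0.1878 0.2891] tool x [ 0.0058  0.006  -1.    ] yaw of y 0.0506 F [-0.2 -0.  -2.1] M [-0.04 -0.02  0.01] w 0.0432 q [-0.79  0.35  0.42  1.81 -0.17  1.01 -0.25]
shift [ 0.21 -1.01 14.93] rot [-4.34 -0.04 -0.07]
blue [287.8 234.5] [276, 43, 24, 24, 435]
```

>>> arm_command:
  delta_pos:
    - [0, -0.06, 1]
    - [0, -0.06, 1]
    - [0, -0.06, 1]
    - [0, -0.06, 1]
    - [0, -0.06, 1]
    - [0, -0.06, 1]
    - [0, -0.06, 1]
    - [0, -0.06, 1]
    - [0, -0.06, 1]
    - [0, -0.06, 1]
  rotation:
    - [0, 0, 0]
    - [0, 0, 0]
    - [0, 0, 0]
    - [0, 0, 0]
    - [0, 0, 0]
    - [0, 0, 0]
    - [0, 0, 0]
    - [0, 0, 0]
    - [0, 0, 0]
    - [0, 0, 0]

```text
clock: 7.35
position: [0.4924, -0.12, 0.2817]
tool_rot: [-2.498, 1.563, 2.273]
force: [0.2, 0.2, -1.4]
grip_width: 0.0427
```

```bash
python3 - <<'E'
from h import *
go([.493,-.34,.288],.05)
E
```

```text
t 7.35 p [ 0.4924 -0.12    0.2817] tool x [-0.0047  0.0056 -1.    ] yaw of y 0.0583 F [ 0.2  0.2 -1.4] M [ 0.02 -0.02 -0.02] w 0.0427 q [-0.28  0.33  0.53  1.88 -0.2   0.99  0.39]
shift [-0.25 -0.41  7.32] rot [ 0.08 -0.06  0.04]
```

>>> arm_command:
  delta_pos:
    - [-0.05, -0.06, 1]
    - [-0.05, -0.06, 1]
    - [-0.05, -0.06, 1]
    - [-0.05, -0.06, 1]
    - [-0.05, -0.06, 1]
    - [0, -0.06, 1]
    - [0, -0.06, 0.8]
    - [0, 0, 0.4]
    - [0, 0, 0]
  rotation:
    - [0, 0, 0]
    - [0, 0, 0]
    - [0, 0, 0]
    - [0, 0, 0]
    - [0, 0, 0]
    - [0, 0, 0]
    - [0, 0, 0]
    - [0, 0, 0]
    - [0, 0, 0]

```text
clock: 8.25
position: [0.4859, -0.3474, 0.2828]
tool_rot: [-2.115, 1.554, 2.65]
force: [-0.4, 1.3, -1.0]
grip_width: 0.0429
```

```bash
python3 - <<'E'
from h import *
pose(); c,im=grab('wrist','w3.png'); np.save('w3.npy',im); np.savez('w3c.npz',K=c[0],d=c[1],o=c[2],R=c[3])
E
```

```text
t 8.25 p [ 0.4859 -0.3474  0.2828] tool x [-0.0152  0.0081 -0.9999] yaw of y 0.0529 F [-0.4  1.3 -1. ] M [ 0.01 -0.02  0.02] w 0.0429 q [ 0.15  0.5   0.55  1.64 -0.28  1.1   0.83]
```

View pics/w3.png

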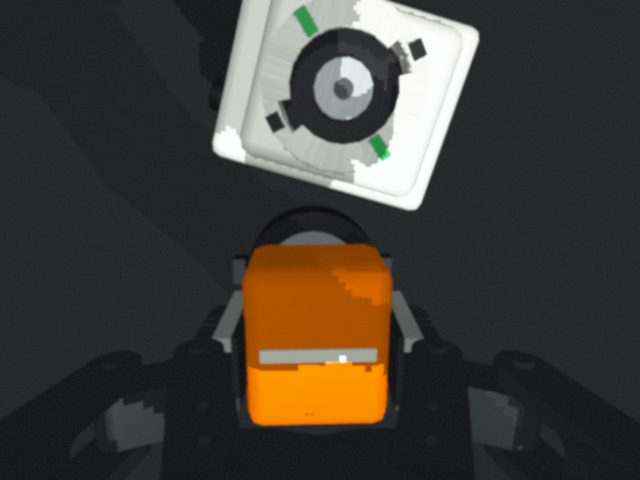

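The wrist view shows the green marks at about (306,21) and (381,148), the black slot marks at (275,122) and (417,48), and the coupling at (343,88). The held cup's white line runs from (259,357) to (377,354).

```bash
python3 - <<'E'
from h import *
z=np.load('w3c.npz'); c=(z['K'],z['d'],z['o'],z['R']); im=np.load('w3.npy')
g=[b for b in blobs(hue(im,45,85,100),40)]; print(g)
G=onz(c,[b[0] for b in g],.152); B=onz(c,[(275,122),(417,48)],.152)
C=onz(c,[(343,88)],.140)
a=lambda d:np.arctan2(*(d*np.sign(d[0]))[1::-1]).round(4)
print('green',G.round(4),np.linalg.norm(G[1]-G[0]),G.mean(0),a(G[1]-G[0])); print('black',B.round(4),np.linalg.norm(B[1]-B[0]),B.mean(0),a(B[1]-B[0])); print('coupling',C)
T=im; gray=cv2.cvtColor(im,cv2.COLOR_RGB2GRAY)
L=onz(c,[(259,357),(377,354.5)],.2828+.015); print('line',L.round(4),np.linalg.norm(L[1]-L[0]),L.mean(0),a(L[1]-L[0]))
# mill slot
ctr=(G.mean(0)+B.mean(0))/2
go([*ctr[:2],.26],.505)
E
```

```text
[(array([305.7,  20.7]), [295, 6, 22, 30, 329]), (array([379.6, 147.1]), [370, 135, 20, 25, 258])]
green [[ 0.4719 -0.2267  0.152 ]
 [ 0.5185 -0.292   0.152 ]] 0.0802350290367736 [ 0.49522291 -0.25934029  0.152     ] -0.9503
black [[ 0.4564 -0.281   0.152 ]
 [ 0.5343 -0.2375  0.152 ]] 0.08920472189436732 [ 0.49535589 -0.25920784  0.152     ] 0.5096
coupling [[ 0.49518574 -0.25927182  0.14      ]]
line [[ 0.4696 -0.3491  0.2978]
 [ 0.5044 -0.3462  0.2978]] 0.03491065476230059 [ 0.4869648  -0.34763203  0.2978    ] 0.0847
t 8.3 p [ 0.486  -0.3465  0.2828] tool x [-0.0153  0.0086 -0.9998] yaw of y 0.0536 F [-0.5  0.1 -2.6] M [0.01 0.03 0.01] w 0.0425 q [ 0.15  0.5   0.55  1.64 -0.28  1.1   0.83]
shift [ 0.78  0.48 -2.88] rot [-4.31 -0.12  0.12]
```

>>> arm_command:
  delta_pos:
    - [0.1, 0.16, -0.96]
    - [0.1, 0.16, -0.96]
    - [0.1, 0.16, -0.96]
    - [0, 0, 0]
    - [0, 0, 0]
    - [0, 0, 0]
    - [0, 0, 0]
    - [0, 0, 0]
    - [0, 0, 0]
  rotation:
    - [0, 0, 0]
    - [0, 0, 0]
    - [0, -0.12, 0.12]
    - [-0.9, 0, 0]
    - [-0.9, 0, 0]
    - [-0.9, 0, 0]
    - [-0.9, 0, 0]
    - [-0.5, 0, 0]
    - [0, 0, 0]

```text
clock: 9.2
position: [0.4966, -0.2406, 0.2727]
tool_rot: [-2.768, 1.566, 2.459]
force: [1.1, -0.6, -2.2]
grip_width: 0.0423
```

```bash
python3 - <<'E'
from h import *
go([.4947,-.2588,.25],.49)
E
```

```text
t 9.2 p [ 0.4966 -0.2406  0.2727] tool x [-0.0037  0.003  -1.    ] yaw of y 0.5147 F [ 1.1 -0.6 -2.2] M [ 0.01 -0.03 -0.01] w 0.0423 q [ 0.03  0.41  0.43  1.78 -0.2   1.01  1.05]
shift [ 0.76 -0.35  0.5 ] rot [ 0.24 -0.04  0.02]
```

>>> arm_command:
  delta_pos:
    - [0, -0.35, 0.5]
    - [0.4, 0, 0]
    - [0.3, 0, 0]
    - [0, 0, 0]
  rotation:
    - [0.24, -0.04, 0]
    - [0, 0, 0]
    - [0, 0, 0]
    - [0, 0, 0]

```text
clock: 9.6
position: [0.4949, -0.2574, 0.2505]
tool_rot: [-2.046, 1.569, -3.131]
force: [0.2, -0.3, -2.2]
grip_width: 0.0429
```

```bash
python3 - <<'E'
from h import *
go([.4947,-.2588,.235],.49)
E
```

```text
t 9.6 p [ 0.4949 -0.2574  0.2505] tool x [-0.0015 -0.     -1.    ] yaw of y 0.4851 F [ 0.2 -0.3 -2.2] M [ 0.01  0.02 -0.02] w 0.0429 q [ 0.06  0.44  0.43  1.79 -0.22  0.96  1.07]
shift [ 0.52 -0.03  0.04] rot [-0.05 -0.01  0.01]
```

>>> arm_command:
  delta_pos:
    - [0.4, -0.03, 0.04]
    - [0.35, 0, 0]
    - [0, 0, 0]
  rotation:
    - [-0.05, 0, 0]
    - [0, 0, 0]
    - [0, 0, 0]

```text
clock: 9.9
position: [0.4945, -0.2584, 0.2258]
tool_rot: [-2.211, 1.569, 2.992]
force: [-0.8, -0.0, -1.5]
grip_width: 0.0429
```

```bash
python3 - <<'E'
from h import *
go([.4947,-.2588,.215],.49)
c,im=grab('side'); a=cv2.resize(im[200:380,240:420][:,:,::-1],None,fx=3.3,fy=3.3,interpolation=cv2.INTER_CUBIC); cv2.imwrite('pics/s3.png',a)
E
```

```text
t 9.9 p [ 0.4945 -0.2584  0.2258] tool x [-2.1e-03  3.0e-04 -1.0e+00] yaw of y 0.4906 F [-0.8 -0.  -1.5] M [-0.01 -0.02 -0.04] w 0.0429 q [ 0.07  0.47  0.42  1.81 -0.23  0.91  1.09]
shift [ 0.36 -0.    0.01] rot [ 0.01 -0.01  0.02]
```

View pics/s3.png

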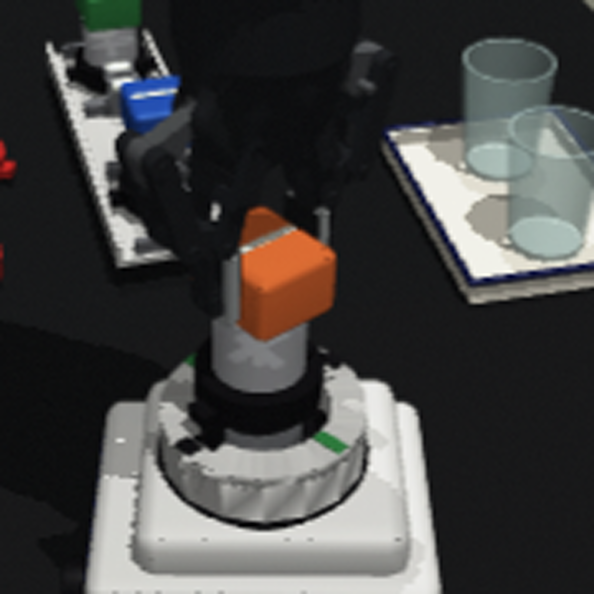

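The side crop shows the cup upright over the ring mouth, with its lower-left lug at the black slot mark at about (195,440). I'm lowering it gently.

>>> arm_command:
  delta_pos:
    - [0.15, 0, 0]
    - [0.15, 0, 0]
    - [0.15, 0, 0]
  rotation:
    - [0, 0, 0]
    - [0, 0, 0]
    - [0, 0, 0]

```text
clock: 10.25
position: [0.4952, -0.2589, 0.2129]
tool_rot: [-0.627, 1.57, -1.707]
force: [-1.1, -0.9, 2.0]
grip_width: 0.043
```

```bash
python3 - <<'E'
from h import *
go([.4947,-.2588,.202],.49)
E
```

```text
t 10.25 p [ 0.4952 -0.2589  0.2129] tool x [-1.e-04 -5.e-04 -1.e+00] yaw of y 0.4903 F [-1.1 -0.9  2. ] M [-0.05  0.2  -0.08] w 0.043 q [ 0.08  0.49  0.41  1.83 -0.24  0.88  1.1 ]
shift [ 0.36 -0.01 -0.01] rot [0. 0. 0.]
```

Lugs are in the slots: the underside is at about 138 mm, below the 144 mm at which the lugs would rest on the ring, and the coupling pushes back about 4 N. I'm pressing on.

>>> arm_command:
  delta_pos:
    - [0.15, 0, 0]
    - [0.15, 0, 0]
    - [0.12, 0, 0]
    - [0.05, 0, 0]
    - [0.03, 0, 0]
  rotation:
    - [0, 0, 0]
    - [0, 0, 0]
    - [0, 0, 0]
    - [0, 0, 0]
    - [0, 0, 0]

```text
clock: 10.75
position: [0.4955, -0.2599, 0.1993]
tool_rot: [0.82, 1.568, -0.261]
force: [-9.5, 5.8, 28.3]
grip_width: 0.043
```

```bash
python3 - <<'E'
from h import *
go([.4947,-.2588,.202],.49)
E
```

```text
t 10.75 p [ 0.4955 -0.2599  0.1993] tool x [ 2.6e-03 -7.0e-04 -1.0e+00] yaw of y 0.4893 F [-9.5  5.8 28.3] M [1.61 2.06 0.11] w 0.043 q [ 0.09  0.5   0.4   1.84 -0.26  0.85  1.11]
shift [-0.09 -0.01 -0.04] rot [-0.01  0.02 -0.02]
```

The force of 28 N means the coupling has bottomed at about 124 mm. I'm easing up about 2.5 mm.

>>> arm_command:
  delta_pos:
    - [-0.09, 0, 0]
    - [0, 0, 0]
  rotation:
    - [0, 0, 0]
    - [0, 0, 0]

```text
clock: 10.95
position: [0.4956, -0.2599, 0.2027]
tool_rot: [1.001, 1.567, -0.08]
force: [-2.5, 0.5, 6.1]
grip_width: 0.043
```

```bash
python3 - <<'E'
from h import *
go([.495,-.259,.202],.49)
E
```

```text
t 10.95 p [ 0.4956 -0.2599  0.2027] tool x [ 3.5e-03 -3.0e-04 -1.0e+00] yaw of y 0.4891 F [-2.5  0.5  6.1] M [0.37 0.61 0.09] w 0.043 q [ 0.09  0.5   0.4   1.84 -0.25  0.85  1.1 ]
shift [ 0.02 -0.   -0.03] rot [-0.01  0.02 -0.03]
```

>>> arm_command:
  delta_pos:
    - [0.05, 0, 0]
    - [0.03, 0, 0]
    - [0.02, 0, 0]
    - [0.02, 0, 0]
    - [0.02, 0, 0]
    - [0.02, 0, 0]
  rotation:
    - [0, 0, 0]
    - [0.5, 0, 0]
    - [0.8, 0, 0]
    - [0.8, 0, 0]
    - [0.8, 0, 0]
    - [0, 0, 0]

```text
clock: 11.55
position: [0.4966, -0.2599, 0.1993]
tool_rot: [1.452, 1.563, 0.054]
force: [-5.1, 0.6, 14.5]
grip_width: 0.0427
```

```bash
python3 - <<'E'
from h import *
go([.495,-.259,.202],-.945)
E
```

```text
t 11.55 p [ 0.4966 -0.2599  0.1993] tool x [ 7.6e-03  4.0e-04 -1.0e+00] yaw of y 0.1727 F [-5.1  0.6 14.5] M [ 0.23  1.19 -0.11] w 0.0427 q [ 0.03  0.52  0.49  1.84 -0.32  0.85  0.85]
shift [-0.09 -0.04 -0.04] rot [10.67 -0.03 -0.07]
```

The cup has turned 0.32 rad with low moment, so the lugs are under the lip. I'm continuing with less downward bias.

>>> arm_command:
  delta_pos:
    - [-0.05, -0.04, -0.03]
    - [0, 0, 0]
    - [0, 0, 0]
    - [0, 0, 0]
    - [0.01, 0, 0]
    - [0.01, 0, 0]
    - [0.01, 0, 0]
  rotation:
    - [0.8, -0.03, -0.07]
    - [0.9, 0, 0]
    - [0.9, 0, 0]
    - [0.9, 0, 0]
    - [0.9, 0, 0]
    - [0.8, 0, 0]
    - [0.8, 0, 0]

```text
clock: 12.25
position: [0.4979, -0.2597, 0.202]
tool_rot: [1.512, 1.561, -0.537]
force: [-4.3, -1.5, 7.0]
grip_width: 0.0425
```

```bash
python3 - <<'E'
from h import *
go([.495,-.259,.202],-.945)
E
```

```text
t 12.25 p [ 0.4979 -0.2597  0.202 ] tool x [ 0.0081 -0.0048 -1.    ] yaw of y -0.4782 F [-4.3 -1.5  7. ] M [-0.28  0.99  0.25] w 0.0425 q [-0.09  0.56  0.67  1.85 -0.44  0.88  0.31]
shift [-0.   -0.1   0.03] rot [ 4.46 -0.02 -0.09]
```

>>> arm_command:
  delta_pos:
    - [0.01, -0.06, 0.02]
    - [0.01, -0.04, 0]
    - [0.01, -0.02, 0]
    - [0.01, -0.02, 0]
    - [0.01, -0.02, 0]
    - [0.01, 0, 0]
  rotation:
    - [0.8, 0, -0.09]
    - [0.9, 0, 0]
    - [0.9, 0, 0]
    - [0.9, 0, 0]
    - [0.8, 0, 0]
    - [0.5, 0, 0]

```text
clock: 12.85
position: [0.4955, -0.2614, 0.2023]
tool_rot: [1.657, 1.561, -0.915]
force: [-2.3, 6.7, 3.4]
grip_width: 0.0426
```

```bash
python3 - <<'E'
from h import *
go([.495,-.259,.202],-.945)
E
```

```text
t 12.85 p [ 0.4955 -0.2614  0.2023] tool x [ 0.006  -0.0079 -1.    ] yaw of y -1.0014 F [-2.3  6.7  3.4] M [1.19 0.57 1.77] w 0.0426 q [-0.17  0.61  0.81  1.85 -0.55  0.91 -0.11]
shift [ 0.01 -0.08 -0.03] rot [-0.54 -0.01 -0.09]
```

The z moment of 1.8 Nm shows it is against the stop. I recentre, press a little deeper and check with the camera.

>>> arm_command:
  delta_pos:
    - [0.05, -0.06, -0.03]
    - [0.05, -0.03, 0]
    - [0.04, 0, 0]
  rotation:
    - [0.2, 0, -0.09]
    - [0.2, 0, 0]
    - [0.2, 0, 0]

```text
clock: 13.15
position: [0.4958, -0.2614, 0.2007]
tool_rot: [1.533, 1.564, -1.096]
force: [-12.4, 8.7, 32.2]
grip_width: 0.0426
```

```bash
python3 - <<'E'
from h import *
go([.495,-.259,.202],-.945)
c,im=grab('side'); pose(); a=cv2.resize(im[200:380,240:420][:,:,::-1],None,fx=3.3,fy=3.3,interpolation=cv2.INTER_CUBIC); cv2.imwrite('pics/s4.png',a)
ce,st=max(blobs(hue(im,8,20,100)[230:340,260:360].copy(),30),key=lambda t:t[1][4]);print(ce+[260,230],st)
E
```

```text
t 13.15 p [ 0.4958 -0.2614  0.2007] tool x [ 0.0032 -0.0062 -1.    ] yaw of y -1.0587 F [-12.4   8.7  32.2] M [2.1  3.14 3.5 ] w 0.0426 q [-0.18  0.62  0.83  1.85 -0.56  0.92 -0.15]
shift [-0.04 -0.08 -0.02] rot [-1.09  0.01 -0.07]
t 13.2 p [ 0.4958 -0.2613  0.2007] tool x [ 0.003 -0.006 -1.   ] yaw of y -1.0594 F [-10.4   2.9  28.4] M [1.   2.69 3.37] w 0.0427 q [-0.18  0.62  0.83  1.85 -0.56  0.92 -0.15]
[313.5 298.6] [39, 48, 28, 40, 774]
```

View pics/s4.png

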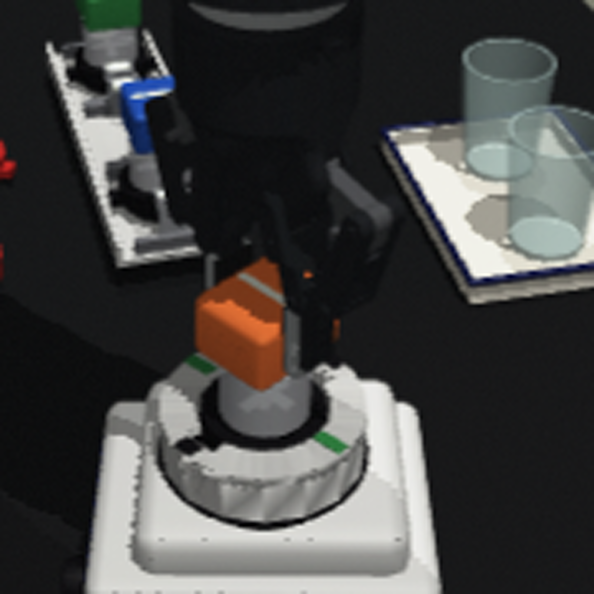

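The side crop shows the cup down in the ring, with its white line pointing along the green marks at (200,363) and (330,440). The other cups and the beakers are unmoved. Force (28 N) and moment (3.4 Nm) are higher than needed, so I ease slightly and keep the push and turn on.

>>> arm_command:
  delta_pos:
    - [-0.03, -0.03, 0]
    - [0.01, 0, 0]
    - [0.01, 0, 0]
  rotation:
    - [0, 0, 0]
    - [0, 0, 0]
    - [0.05, 0, 0]

```text
clock: 13.5
position: [0.4952, -0.2611, 0.2011]
tool_rot: [1.186, 1.562, -1.439]
force: [-6.3, 2.3, 12.8]
grip_width: 0.0431
```

```bash
python3 - <<'E'
from h import *
pose()
S=np.load('side0.npy')
c,im=grab('side'); T=np.load('top0.npy'); ct,it=grab('top')
for nm,(lo,hi) in dict(blue=(100,125),green=(45,85)).items():
    for n,A in (('t0',T),('t1',it),('s0',S),('s1',im)):
        print(nm,n,[(b[0].tolist(),b[1][4]) for b in blobs(hue(A,lo,hi,100),20) if 205<b[0][0]<345 and 180<b[0][1]<345])
print('beaker diff',np.abs(im[205:285,375:430].astype(int)-S[205:285,375:430]).mean(),np.abs(it[135:192,270:350].astype(int)-T[135:192,270:350]).mean())
pose()
E
```

```text
t 13.5 p [ 0.4952 -0.2611  0.2011] tool x [ 0.0012 -0.0091 -1.    ] yaw of y -1.0547 F [-6.3  2.3 12.8] M [0.46 1.19 3.05] w 0.0431 q [-0.18  0.62  0.83  1.85 -0.56  0.92 -0.15]
blue t0 [([298.0, 261.3], 320)]
blue t1 [([298.0, 261.3], 321)]
blue s0 [([287.8, 234.5], 432)]
blue s1 [([282.1, 232.5], 178)]
green t0 [([226.6, 264.2], 193), ([213.7, 264.7], 124)]
green t1 [([226.6, 264.3], 195), ([213.8, 264.7], 123)]
green s0 [([272.3, 197.9], 246), ([299.9, 309.8], 25), ([339.6, 333.5], 31)]
green s1 [([272.7, 199.0], 282), ([300.3, 310.0], 22), ([339.6, 333.5], 31)]
beaker diff 0.5281060606060606 0.9080409356725146
t 13.6 p [ 0.4951 -0.261   0.2011] tool x [ 0.0011 -0.0091 -1.    ] yaw of y -1.0549 F [-4.4  0.3 11.2] M [0.19 1.01 3.03] w 0.0428 q [-0.18  0.62  0.83  1.85 -0.56  0.92 -0.15]
```

```bash
python3 - <<'E'
from h import *
c,im=grab('wrist','w5.png'); pose()
g=blobs(hue(im,45,85,80),30); print(g)
G=onz(c,[b[0] for b in g],.152); print(G.round(4))
if len(G)>0: print([np.arctan2(*((p-[.4953,-.2593,.152])[1::-1])) for p in G])
np.savez('w5c.npz',K=c[0],d=c[1],o=c[2],R=c[3])
E
```

```text
t 13.65 p [ 0.4951 -0.261   0.2011] tool x [ 0.0012 -0.0091 -1.    ] yaw of y -1.0548 F [-4.4 -0.2 10.2] M [0.06 1.01 3.03] w 0.043 q [-0.18  0.62  0.83  1.85 -0.56  0.92 -0.15]
[(array([405.1, 269.4]), [388, 261, 35, 18, 499]), (array([221.5, 287.7]), [206, 280, 33, 17, 449])]
[[ 0.5183 -0.2925  0.152 ]
 [ 0.4713 -0.2264  0.152 ]]
[np.float64(-0.9651260095668097), np.float64(2.2011899210381176)]
```

View pics/w5.png

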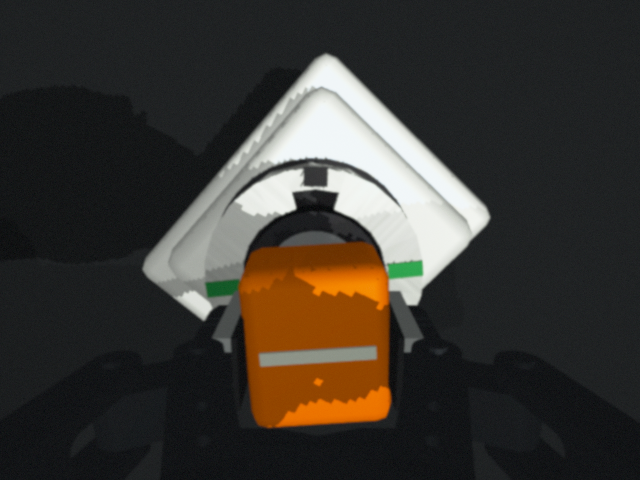

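The wrist view shows the white line from (260,360) to (377,353), nearly parallel to the line through the green marks at (221,288) and (405,269). I'll quantify the angle.

```bash
python3 - <<'E'
from h import *
z=np.load('w5c.npz'); c=(z['K'],z['d'],z['o'],z['R'])
L=onz(c,[(260,360),(377,353)],.2165); d=L[1]-L[0]; print(L.mean(0),np.linalg.norm(d),np.arctan2(d[1],d[0]))
E
```

```text
[ 0.49539153 -0.26100767  0.2165    ] 0.034558569240155206 -0.9933193466327673
```

```bash
python3 -c "
from h import *
pose(); print(bot.job_done())"
```

```text
t 13.65 p [ 0.4951 -0.261   0.2011] tool x [ 0.0012 -0.0091 -1.    ] yaw of y -1.0548 F [-4.4 -0.2 10.2] M [0.06 1.01 3.03] w 0.043 q [-0.18  0.62  0.83  1.85 -0.56  0.92 -0.15]
the job is handed in; nothing more can be done
None
```

The orange cup is in the mill, pressed down and turned to the stop, and I handed the job in at 13.65 s with it still gripped. I lifted it out of the middle clip, set its lugs in the slots, pressed until the coupling bottomed, eased up slightly, then turned it clockwise.

Last checks:
- **Turn:** the white line reads -0.99 rad and the green marks -0.95 rad, which agrees within camera error. The tool is held against the stop with about 3 Nm.
- **Press:** the fingers pushed down with about 10 N. The cup's underside is at about 125 mm, worked out from the tool height and assuming little slip in the grip.
- **Position:** the cup is about 2 mm off the ring's axis and upright, and the fingers are closed on it at 43 mm.
- **Other items:** the blue and green cups are unmoved in the top view, and both beakers are unchanged in both views.

- **Grip slip:** the tool's own angle (-1.05 rad) is about 0.06 rad past the cup's line. So the cap twisted slightly in the grip, or the wrist camera reads about 0.03 rad high, as it did earlier.
- **Force peak:** the push-down force reached 32 N when I pressed hardest, and I then eased it.

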